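Centre the tippy tumbler on its coaster

TASK

The silver thermal tumbler has been put down off-centre on its green coaster, with its narrow foot out at the edge, where one bump would send it over. Nudge it with light taps until it stands upright in the middle of the coaster, with an even green border all round. Do not grip, lift, tip or knock it off, do not shift the coaster, and leave the other things on the bench where they are.

Things in the scene. Friction and masses are not known exactly. Their poses are not given: they have to be found in the camera images.
- tumbler: Closed egg-shaped steel tumbler, black lid, 73 mm tall, 0.2 to 0.36 kg, round about its z axis. Foot 40 mm across; widest 68 mm at 26 mm above its underside (a level push meets it there), 57 mm at the lid. Loose on the coaster, 20 to 30 mm off centre, any way. Friction 0.45 to 0.66: a low slow push slides it, a push near the lid or a quick knock tips it. Origin: centre of underside.
- coaster: Flat round green silicone coaster, 90 mm across and 8 mm thick, no raised rim, lying loose on the bench (z = 0). Under a tumbler that slides on it, it stays put. Origin: centre of its underside; the top is 8 mm higher.
- flashlight: Bystander: orange plastic flashlight lying on the bench, 151 mm long along its x axis, 42 mm thick. Origin: below its middle, on the bench.
- boot_brush: Bystander: wooden boot brush lying bristles down, 165 mm long along its x axis, 50 mm wide, 44 mm high. Origin: centre of its underside.
- wax_tin: Bystander: flat round brown and brass wax tin, 78 mm across, 24 mm high. Origin: centre of its underside.
- key_bowl: Bystander: blue ceramic bowl, 104 mm across, 38 mm high. Origin: centre of its underside.
- tongs: Bystander: steel kitchen tongs lying half open on the bench, about 235 mm long along their x axis, 60 mm wide, 26 mm high. Origin: near the middle of their length, on the bench.
- mug: Bystander: white ceramic mug, 80 mm across, 88 mm high, handle towards its y axis. Origin: centre of its underside.
- spray_bottle: Bystander: grey-blue bottle, 52 mm across, 145 mm high. Origin: centre of its underside.
- cubby_door_handle (a point): Knob of the small swing door, 222 mm high, of the barnwood cubby (about 0.32 m wide, 0.26 m high) on the right of the bench; the door stands ajar towards the left. Not part of the job.

How it is judged:
By the outcome, as a careful person would: the job done as asked, in the order asked, and still so for the second after the job is handed in, with the robot touching nothing.
It also fails if it takes over 51 s, if anything falls off the work surface, if the arm or the gripper's body presses on something with over 40 N, if the wrist force passes 120 N, or if a joint passes its speed limit or range.

ROBOT

A 6-joint arm with a two-finger parallel gripper is mounted at the origin on the work surface. World frame = base frame: x ahead of the robot, y to its left, z up, the work surface at z = 0. Lengths are in m, angles in degrees, forces in N, time in s.
With the tool pointing down it reaches from about 0.3 to 0.75 m from the base axis. Payload 8.5 kg.
Tool frame: the origin (TCP) lies midway between the tips of the shut fingers; the grasp point (between the pads) lies behind it (grasp_offset is the z of the grasp point in the tool frame, in m); z points along the fingers, y is the direction in which the jaws open and shut (so a half turn about z gives the same grasp; the last joint's range is limited). The gripper opens to 85 mm and grips with 20 to 120 N. Pads are 22 mm wide; open, the fingers measure 114 mm over their backs; the gripper's body (76 mm by 85 mm) begins 54 mm behind the grasp point. The pads swing forward as they close: fully open they stand 13 mm farther back than shut.
Start: joints at [-81.263, 21.807, 74.336, -0, 83.858, -12.336], TCP at [0.198, -0.513, 0.195] pointing down, gripper open.
Joint ranges: [-178.18, 178.18], [-50.72, 133.34], [12.68, 142.11], [-81.47, 261.47], [9.98, 163.14], [-165.26, 165.26]. Speed limits (degrees/s): [136.94, 136.94, 180, 180, 180, 180].

INTERFACE

Orientations are given as a 3x3 rotation matrix whose columns are the frame's x, y, z axes.
In Python, from rig import * gives the robot as it stands.
- The arm moves only by the shell command python3 -m pendant 'ROWS' [FORCE]. ROWS is JSON, one flat list of numbers, 7 for each row, row after row: the finger opening in mm, from 0 to 85.4, then the shift along the tool's x, y, z in units of 50 mm (1.0 is 50 mm), then the turn, a rotation vector about the tool's x, y, z in units of 8 degrees (1.0 is 8 degrees). In form: [hand, dx, dy, dz, wx, wy, wz, hand, dx, dy, dz, wx, wy, wz, ...]. A call has 1 to 12 rows; each row shifts and turns the commanded pose from where the row before left it, along the tool's axes as they then stand; what a row does not reach is not made up. A row lasts 1/10 s, in which the tool goes at most 50 mm and 8.59 degrees, less where a joint would pass 70% of its speed; a pose out of reach is approached as far as the arm can. A call is refused whole if a number of a shift passes 1 or a number of a turn 1, either way. A call with a gripper value outside its range is refused whole. The fingers move at their own pace and stop on an object; FORCE is the grip in N (left out, the last holds). Time passes only in rows, so rows that do not move let the fingers close. It gives the time, the measured TCP pose, the force and the opening at its end, in the units of the state.
- observe(): the state, without advancing time (a new reading comes with each control period).
- get_image(name): name is "scene" or "top" or "wrist"; returns a dict with "frame" (420x560x3 uint8, red, green, blue), "depth" (420x560 float32, m along the optical axis (not along the pixel's ray), 0 where there is no reading), "K" (3x3 intrinsics, pixels), "rvec" (rotation vector, rad) and "tvec" (3), from world to camera coordinates, as OpenCV has them. Camera axes: x right, y down, z forward; pixel columns grow to the right and rows downward; lengths in m; the calibration is good to about 2 mm. The wrist camera is an equidistant fisheye: a pixel r from the principal point sees the ray r / f radians off the axis. A picture is of the moment at which its call begins.
- close_job(): hands the job in, once; it reports no verdict.
The state is a dict: "time_s": time; "q": joint angles; "qvel": joint speeds; "joint_efforts": joint torques, N m; "position": TCP position; "tool_rot": TCP orientation; "ft_force": force on the tool from outside, world axes, zero at the start; "wrist_torque": the same for the moment, N m; "grip_width": finger opening in m.
Only numpy, scipy, OpenCV 4.12 (cv2) and the standard library are available. Lean on these libraries where they do the work, as an engineer would, in place of code of your own. Each camera call takes 0.05 s, during which the arm holds its last target.

## Working session

There is one attempt and no reset: what is moved stays moved. The work goes in short steps, Python scripts to look and compute and a shell command to move; the robot and the scene stay as the last step left them, time stands still between calls to the robot, and variables do not carry over. Pictures are saved under pics/ and viewed, and the job is handed in when it is done.

```bash
mkdir -p pics; ls; cat > h.py <<'E'
from rig import *
import numpy as np, cv2
def snap(n,f):
    d=get_image(n); cv2.imwrite('pics/'+f,cv2.cvtColor(d['frame'],cv2.COLOR_RGB2BGR)); np.savez('pics/'+f[:-4]+'.npz',**{k:np.array(v) for k,v in d.items()}); return d
def cloud(d):
    R=cv2.Rodrigues(np.array(d['rvec'],float))[0]; t=np.array(d['tvec'],float).ravel(); K=np.array(d['K'])
    z=d['depth']; v,u=np.indices(z.shape)
    P=np.stack([(u-K[0,2])/K[0,0]*z,(v-K[1,2])/K[1,1]*z,z],-1)
    return (P-t)@R
E
python3 - <<'E'
from h import *
for n in('scene','top'):
    d=snap(n,n+'0.png'); R=cv2.Rodrigues(np.array(d['rvec'],float))[0]; print(n,-R.T@np.array(d['tvec']).ravel(), d['K'][0][0])
s=observe();print(s['time_s'],s['position'],s['tool_rot'],s['ft_force'],s['grip_width'],[k for k in s])
E
```

```text
pics
scene [ 1.38643757 -0.08810826  1.05980674] 409.70521718296993
top [ 0.33575879 -0.09586561  1.43965367] 431.4936062423794
0.1 [ 0.19770966 -0.51291161  0.19438578] [[ 9.33124402e-01  3.59553622e-01 -2.10295470e-04]
 [ 3.59553592e-01 -9.33123590e-01  1.25726611e-03]
 [ 2.55822921e-04 -1.24879818e-03 -9.99999188e-01]] [-0.31846031  0.46422258  0.72360767] 0.08538770045242858 ['time_s', 'q', 'qvel', 'joint_efforts', 'position', 'tool_rot', 'ft_force', 'wrist_torque', 'grip_width']
```

View pics/scene0.png

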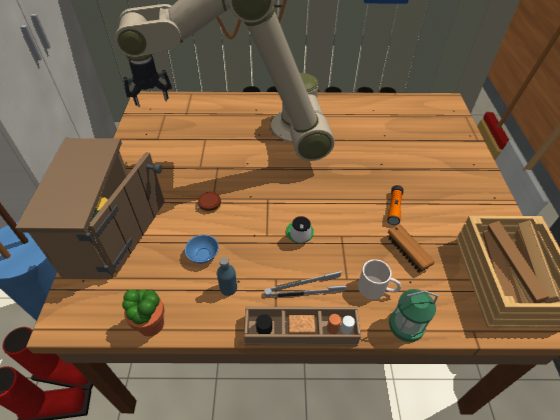

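View pics/top0.png

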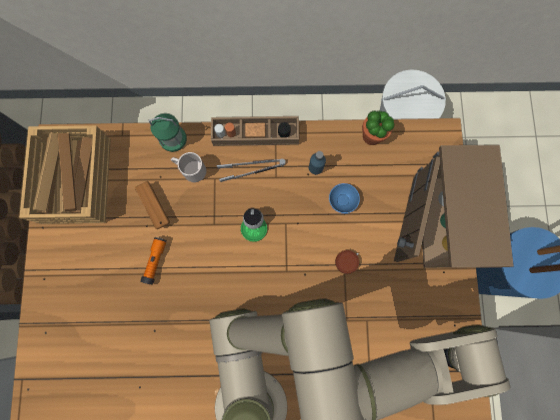

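The tumbler's lid is at about (253,216) in the top view and (301,225) in the scene view. The green coaster is at about (254,230) in the top view, so the tumbler sits towards +x on it. The space around it is clear, with the tongs farther out. Next I measure both.

```bash
cat > m.py <<'E'
from h import *
import sys
from scipy.optimize import least_squares
def circ(x,y,r=None):
    f=lambda p:np.hypot(x-p[0],y-p[1])-(p[2] if r is None else r)
    s=least_squares(f,[x.mean(),y.mean()]+([.03] if r is None else []),loss='soft_l1',f_scale=.001); return s.x, np.sqrt(np.mean(s.fun**2))
tag=sys.argv[1]
for n in ('top','scene'):
    d=snap(n,n+tag+'.png'); W=cloud(d); h=cv2.cvtColor(d['frame'],cv2.COLOR_RGB2HSV)
    R=cv2.Rodrigues(np.array(d['rvec'],float))[0]; t=np.array(d['tvec']).ravel(); C=-R.T@t
    roi=(W[...,0]>.35)&(W[...,0]<.65)&(W[...,1]>-.12)&(W[...,1]<.15)&(d['depth']>0)
    g=roi&(h[...,0]>45)&(h[...,0]<80)&(h[...,1]>150)&(W[...,2]<.018)
    # rim pixels projected onto z=8mm
    K=d['K']; v,u=np.nonzero(g)
    r=np.stack([(u-K[0][2])/K[0][0],(v-K[1][2])/K[1][1],np.ones(len(u))],-1)@R
    P=C+r*((.008-C[2])/r[:,2])[:,None]
    G=W[g]; print(n,'green n',len(G),'z',np.median(G[:,2]),'ext',P.min(0)[:2],P.max(0)[:2])
    # min cost: radius-45 circle on outer hull, robust
    hull=cv2.convexHull(P[:,:2].astype(np.float32))[:,0]
    c,rr=cv2.minEnclosingCircle(P[:,:2].astype(np.float32)); c2,e=circ(hull[:,0],hull[:,1],.045); print('  coaster minenc',np.round(c,4),round(rr,4),'fit45',np.round(c2,4),round(e,4))
    T=W[roi&(W[...,2]>.03)&(W[...,2]<.1)]
    L=roi&(W[...,2]>.076)&(W[...,2]<.1); l=W[L]
    print('  tumbler pts',len(T),'zmax',T[:,2].max(),np.percentile(T[:,2],95),'lid n',len(l),'mean',l.mean(0).round(4),'enc',cv2.minEnclosingCircle(l[:,:2].astype(np.float32)))
    x0,y0=np.nonzero(g)[1].mean(),np.nonzero(g)[0].mean()
    x0,y0=int(x0)-40,int(y0)-40
    im=d['frame'][y0:y0+70,x0:x0+80,::-1]; cv2.imwrite('pics/crop_'+n+tag+'.png',cv2.resize(im,None,fx=8,fy=8,interpolation=cv2.INTER_NEAREST)); print('  crop',x0,y0)
E
python3 m.py 1
```

```text
top green n 187 z 0.008562972313939765 ext [ 0.5229691  -0.05661167] [0.57675876 0.02726156]
  coaster minenc [ 0.561  -0.0144] 0.0423 fit45 [ 0.5691 -0.0146] 0.0038
  tumbler pts 340 zmax 0.09007031773183496 0.08538124111483826 lid n 228 mean [ 0.5915 -0.0149  0.0812] enc ((0.5920214653015137, -0.014944508671760559), 0.02870026044547558)
  crop 213 192
scene green n 40 z 0.009245014080762413 ext [ 0.53671825 -0.05334246] [0.59434483 0.02846674]
  coaster minenc [ 0.5666 -0.0124] 0.0429 fit45 [ 0.5633 -0.0102] 0.0032
  tumbler pts 447 zmax 0.08789923669920716 0.08413958163354604 lid n 225 mean [ 0.5934 -0.0134  0.0816] enc ((0.5908761024475098, -0.013179771602153778), 0.03106103278696537)
  crop 253 191
```

View pics/crop_top1.png

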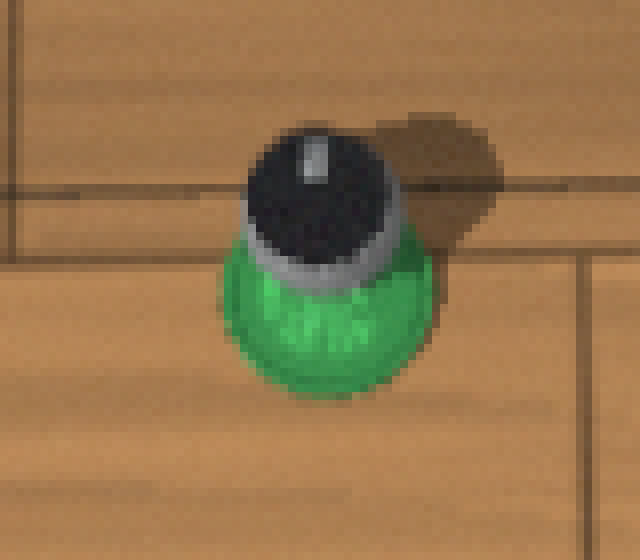

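View pics/crop_scene1.png

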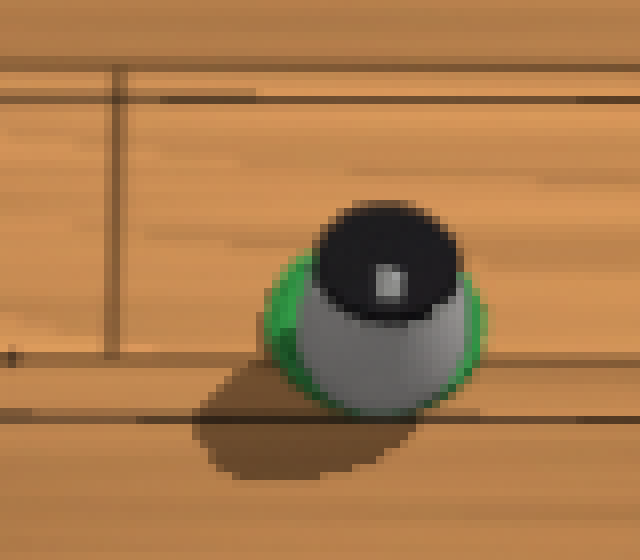

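```bash
python3 - <<'E'
import numpy as np,cv2
from h import cloud
from scipy.optimize import least_squares
d=dict(np.load('pics/top1.npz'));W=cloud(d); D=dict(np.load('pics/scene1.npz'));S=cloud(D)
A=np.concatenate([W[d['depth']>0],S[D['depth']>0]])
# door/cubby min y.. heights grid around the start, z>0.05
for x0 in np.arange(-.1,.8,.1):
    row=[]
    for y0 in np.arange(-.7,.3,.1):
        m=(A[:,0]>x0)&(A[:,0]<=x0+.1)&(A[:,1]>y0)&(A[:,1]<=y0+.1); row.append('%4d'%(1000*A[m,2].max()) if m.any() else '  --')
    print('%.1f'%x0,row)
m=(A[:,0]>.64)&(A[:,0]<.75)&(A[:,1]>-.1)&(A[:,1]<.1)&(A[:,2]>.012); print('tongs xmin',np.percentile(A[m,0],[0,1,5]))
m=(A[:,0]>.6)&(A[:,0]<.8)&(A[:,1]>-.2)&(A[:,1]<-.05)&(A[:,2]>.04); print('bottle',A[m].min(0),A[m].max(0))
# coaster fits
for n,dd,WW in(('top',d,W),('scene',D,S)):
    h=cv2.cvtColor(dd['frame'],cv2.COLOR_RGB2HSV);R=cv2.Rodrigues(dd['rvec'].astype(float))[0];C=-R.T@dd['tvec'].ravel();K=dd['K']
    g=(abs(WW[...,0]-.565)<.07)&(abs(WW[...,1]+.014)<.07)&(h[...,0]>45)&(h[...,0]<80)&(h[...,1]>120)&(WW[...,2]<.02)
    cs,_=cv2.findContours(g.astype(np.uint8),cv2.RETR_EXTERNAL,cv2.CHAIN_APPROX_NONE)
    p=np.concatenate(cs)[:,0].astype(float)
    r=np.stack([(p[:,0]-K[0,2])/K[0,0],(p[:,1]-K[1,2])/K[1,1],np.ones(len(p))],-1)@R
    P=(C+r*((.008-C[2])/r[:,2])[:,None])[:,:2]
    c=np.array([.567,-.014])
    for i in range(8):
        q=P[np.hypot(*(P-c).T)>.039]
        f=lambda a:np.hypot(*(q-a[:2]).T)-.0437
        s=least_squares(f,c,loss='soft_l1',f_scale=.001);c=s.x
    print(n,c.round(4),len(q),np.sqrt(np.mean(s.fun**2)))
E
```

```text
-0.1 ['   8', '   7', '   7', '   8', '   8', '  15', ' 224', ' 222', '  13', '   8']
0.0 ['   9', '   8', '   9', '   8', '   9', '  17', ' 225', ' 223', '  17', '  10']
0.1 ['   8', ' 539', ' 551', ' 613', ' 681', ' 686', ' 196', ' 206', '   7', '   8']
0.2 ['   9', ' 537', ' 544', ' 596', ' 678', ' 688', ' 594', ' 333', ' 166', '   9']
0.3 ['   9', '   8', '  10', '   9', ' 666', ' 688', ' 624', ' 182', '   9', '  11']
0.4 [' 267', ' 268', ' 242', '  32', '  30', '  11', '   8', '   9', '   8', '  49']
0.5 [' 267', ' 268', ' 240', '   9', '   8', '   9', '  90', '  88', '  10', '  51']
0.6 [' 267', ' 266', '   8', '  45', '  45', '  12', '  86', '  85', '   9', '  53']
0.7 [' 268', ' 266', '  10', '  43', ' 151', '  25', '  24', '  33', '  95', '  95']
tongs xmin [0.6852466  0.72923201 0.73127666]Traceback (most recent call last):
  File "<stdin>", line 13, in <module>
    return umr_minimum(a, axis, None, out, keepdims, initial, where)
ValueError: zero-size array to reduction operation minimum which has no identity
```

```bash
python3 -c "
import rig;print([k for k in dir(rig) if k[0]!='_'])
try: print(rig.grasp_offset)
except Exception as e: print(e)
from h import *
snap('wrist','w0.png')"
```

```text
['MotionError', 'close_job', 'get_image', 'grasp_offset', 'observe']
-0.0187
```

```bash
cat > fit.py <<'E'
import numpy as np,cv2
from h import cloud
from scipy.optimize import least_squares
def coaster(dd,c=(.567,-.014),rad=.0437):
    WW=cloud(dd)
    h=cv2.cvtColor(dd['frame'],cv2.COLOR_RGB2HSV);R=cv2.Rodrigues(np.array(dd['rvec'],float))[0];C=-R.T@np.array(dd['tvec']).ravel();K=np.array(dd['K'])
    g=(abs(WW[...,0]-.565)<.07)&(abs(WW[...,1]+.014)<.07)&(h[...,0]>45)&(h[...,0]<80)&(h[...,1]>120)&(WW[...,2]<.02)
    cs,_=cv2.findContours(g.astype(np.uint8),cv2.RETR_EXTERNAL,cv2.CHAIN_APPROX_NONE)
    p=np.concatenate(cs)[:,0].astype(float)
    r=np.stack([(p[:,0]-K[0,2])/K[0,0],(p[:,1]-K[1,2])/K[1,1],np.ones(len(p))],-1)@R
    P=(C+r*((.008-C[2])/r[:,2])[:,None])[:,:2]
    c=np.array(c)
    for i in range(8):
        q=P[np.hypot(*(P-c).T)>.039]
        f=lambda a:np.hypot(*(q-a[:2]).T)-rad
        s=least_squares(f,c,loss='soft_l1',f_scale=.001);c=s.x
    return c.round(4),len(q),np.sqrt(np.mean(s.fun**2))
E
python3 - <<'E'
from fit import *
for n in('top','scene'): print(n,coaster(dict(np.load(f'pics/{n}1.npz'))))
E
```

```text
top (array([ 0.5663, -0.0151]), 46, np.float64(0.0014155187729138299))
scene (array([ 0.5647, -0.0133]), 46, np.float64(0.0017578760824288866))
```

View pics/w0.png

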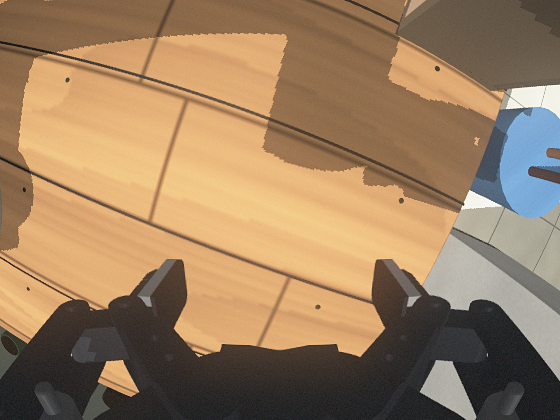

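```bash
python3 -m pendant '[0,0,0,0,0,0,0.66, 0,0,0,0,0,0,0.66, 0,0,0,0,0,0,0.66, 0,0,0,0,0,0,0.66, 0,0,-0.5,0,0,0,0, 0,0.2,-0.8,0,0,0,0, 0,0.3,-0.8,-0.1,0,0,0, 0,0.4,-0.8,-0.1,0,0,0, 0,0.4,-0.8,-0.1,0,0,0, 0,0.4,-0.8,-0.1,0,0,0, 0,0.4,-0.8,-0.1,0,0,0, 0,0.4,-0.8,-0.1,0,0,0]'
```

```text
time_s: 1.45
position: [0.3234, -0.2066, 0.2252]
tool_rot: [[1.0, -0.001, 0.0], [-0.001, -1.0, -0.0], [0.0, 0.0, -1.0]]
ft_force: [1.1, -0.3, -0.4]
grip_width: 0.0004
```

```bash
python3 -m pendant '[0,0.4,-0.7,0,0,0,0, 0,0.4,-0.7,0,0,0,0, 0,0.4,-0.7,0,0,0,0, 0,0.4,-0.7,0,0,0,0, 0,0.4,-0.7,0,0,0,0, 0,0.2,-0.3,0,0,0,0, 0,0,0,0,0,0,0, 0,0,0,0,0,0,0]'; python3 - <<'E'
from h import *
d=snap('wrist','w1.png'); R=cv2.Rodrigues(np.array(d['rvec'],float))[0]; print(-R.T@np.array(d['tvec']).ravel(),R.round(3),d['K'],(d['depth']>0).mean())
E
```

```text
time_s: 2.25
position: [0.4329, -0.0185, 0.2248]
tool_rot: [[1.0, -0.0, -0.001], [-0.0, -1.0, -0.0], [-0.001, 0.0, -1.0]]
ft_force: [-0.3, 0.5, -0.0]
grip_width: 0.0001
[ 0.49873838 -0.01914886  0.40365264] [[-0.    -1.     0.   ]
 [-0.966  0.     0.259]
 [-0.259 -0.    -0.966]] [[325.1922621    0.         278.89097343]
 [  0.         325.1922621  212.61991087]
 [  0.           0.           1.        ]] 0.9875637755102041
```

View pics/w1.png

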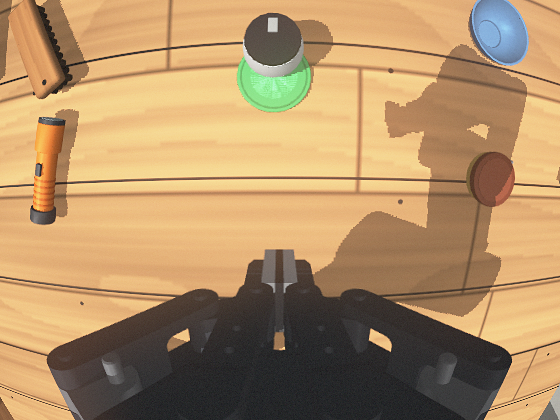

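The wrist view shows the tumbler lid at (273,38) and the coaster at (274,75), with the tumbler off towards +x. I'll measure with the fisheye model.

```bash
cat > wm.py <<'E'
from h import *
from scipy.optimize import least_squares
def rays(d,p):
    K=np.array(d['K']);x=(p[:,0]-K[0,2])/K[0,0];y=(p[:,1]-K[1,2])/K[1,1];th=np.hypot(x,y)
    s=np.where(th>1e-9,np.sin(th)/np.maximum(th,1e-9),1)
    R=cv2.Rodrigues(np.array(d['rvec'],float))[0]
    return np.stack([x*s,y*s,np.cos(th)],-1)@R, -R.T@np.array(d['tvec']).ravel(),np.cos(th)
def edge(mask,sub=None):
    cs,_=cv2.findContours(mask.astype(np.uint8),cv2.RETR_EXTERNAL,cv2.CHAIN_APPROX_NONE)
    return max(cs,key=cv2.contourArea)[:,0].astype(float)
def plane(d,p,z):
    r,C,_=rays(d,p); return (C+r*((z-C[2])/r[:,2])[:,None])[:,:2]
def fit(P,c,rad,lo):
    for i in range(10):
        q=P[np.hypot(*(P-c).T)>lo]
        f=lambda a:np.hypot(*(q-a[:2]).T)-a[2]
        s=least_squares(f,[*c,rad],loss='soft_l1',f_scale=.0007);c=s.x[:2]
    return s.x.round(4),len(q),round(float(np.sqrt(np.mean(s.fun**2))),5)
def measure(d):
    h=cv2.cvtColor(d['frame'],cv2.COLOR_RGB2HSV); v,u=np.indices(d['depth'].shape)
    p=np.stack([u.ravel(),v.ravel()],-1).astype(float); r,C,ct=rays(d,p)
    W=(C+r/ct[:,None]*d['depth'].ravel()[:,None]).reshape(*d['depth'].shape,3)
    near=(abs(W[...,0]-.57)<.08)&(abs(W[...,1]+.014)<.08)
    g=near&(h[...,0]>40)&(h[...,0]<85)&(h[...,1]>90)&(W[...,2]<.02)
    out={}
    out['coaster']=fit(plane(d,edge(g),.008),np.array([.566,-.014]),.0445,.040)
    lid=near&(W[...,2]>.0765)&(W[...,2]<.095)
    out['lidmed']=np.median(W[lid],0).round(4)
    dark=near&(h[...,2]<110)&(W[...,2]>.07)
    P=plane(d,edge(lid),.0795); c,rr=cv2.minEnclosingCircle(P.astype(np.float32)); out['lid_depthmask']=(np.round(c,4),round(rr,4))
    P=plane(d,edge(dark),.081); c,rr=cv2.minEnclosingCircle(P.astype(np.float32)); out['lid_dark']=(np.round(c,4),round(rr,4))
    # widest belt: all points z .02..06 radial fit using 3D sides
    b=W[near&(W[...,2]>.028)&(W[...,2]<.045)]
    if len(b)>20:
        s=least_squares(lambda a:np.hypot(*(b[:,:2]-a).T)-.0335,[.58,-.014],loss='soft_l1',f_scale=.001); out['belt']=(s.x.round(4),len(b))
    return out
if __name__=='__main__':
    import sys
    d=snap('wrist','w'+sys.argv[1]+'.png')
    for k,v in measure(d).items(): print(k,v)
    im=d['frame'][:,:,::-1]; o=observe(); print(o['time_s'],np.round(o['position'],4),np.round(o['ft_force'],1))
E
python3 wm.py 2
```

```text
coaster (array([ 0.5622, -0.0128,  0.0437]), 151, 0.00053)
lidmed [ 0.5888 -0.0131  0.0809]
lid_depthmask (array([ 0.5898, -0.0124]), 0.029)
lid_dark (array([ 0.5893, -0.0128]), 0.0284)
belt (array([ 0.5902, -0.0126]), 119)
2.35 [ 0.4328 -0.0192  0.2249] [-0.8  0.3 -0.6]
```

```bash
python3 -m pendant '[0,0.5,-0.12,0,0,0,0, 0,0.8,0,0,0,0,0, 0,0.8,0,0,0,0,0, 0,0.8,0,0,0,0,0, 0,0.8,0,0,0,0,0, 0,0.8,0,0,0,0,0, 0,0,0,0,0,0,0, 0,0,0,0,0,0,0, 0,0,0,0.5,0,0,0, 0,0,0,0.5,0,0,0, 0,0,0,0.3,0,0,0, 0,0,0,0,0,0,0]'; python3 wm.py 3
```

```text
time_s: 3.55
position: [0.6561, -0.0131, 0.1587]
tool_rot: [[1.0, -0.002, -0.004], [-0.002, -1.0, 0.001], [-0.004, -0.001, -1.0]]
ft_force: [0.7, -0.4, 1.3]
grip_width: -0.0004
coaster (array([ 0.5636, -0.0133,  0.0441]), 54, 0.00172)
lidmed [ 0.6127 -0.      0.0796]
lid_depthmask (array([0.6139, 0.0035]), 0.0046)
lid_dark (array([ 0.4975, -0.1156]), 0.0248)
belt (array([ 0.5904, -0.0125]), 297)
3.6 [ 0.657  -0.0131  0.1604] [-0.5  0.3  0.1]
```

View pics/w3.png

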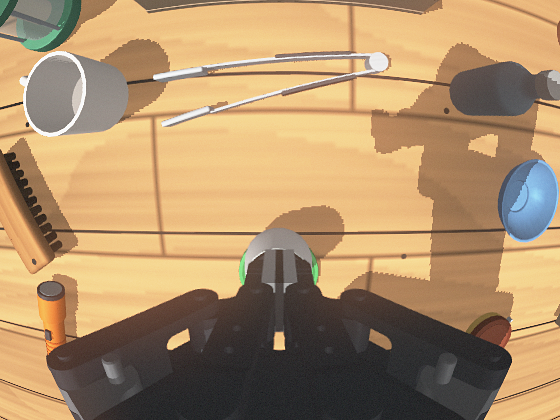

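The fingers are lined up with the tumbler, behind it in +x. The tongs at rows 50–125 are well clear. Next I lower to about z = 0.030.

```bash
python3 -m pendant '[0,0,0,0.5,0,0,0, 0,0,0,0.5,0,0,0, 0,0,0,0.5,0,0,0, 0,0,0,0.5,0,0,0, 0,0,0,0.4,0,0,0, 0,0,0,0.2,0,0,0, 0,0,0,0,0,0,0, 0,0,0,0,0,0,0]'; python3 wm.py 4
```

```text
time_s: 4.4
position: [0.6589, -0.0129, 0.0316]
tool_rot: [[1.0, -0.001, 0.002], [-0.001, -1.0, -0.001], [0.002, 0.001, -1.0]]
ft_force: [0.7, 0.3, -0.3]
grip_width: 0.0002Traceback (most recent call last):
  File "wm.py", line 40, in <module>
    for k,v in measure(d).items(): print(k,v)
               ~~~~~~~^^^
  File "wm.py", line 26, in measure
    out['coaster']=fit(plane(d,edge(g),.008),np.array([.566,-.014]),.0445,.040)
                               ~~~~^^^
  File "wm.py", line 10, in edge
    return max(cs,key=cv2.contourArea)[:,0].astype(float)
           ~~~^^^^^^^^^^^^^^^^^^^^^^^^
ValueError: max() iterable argument is empty
```

View pics/w4.png

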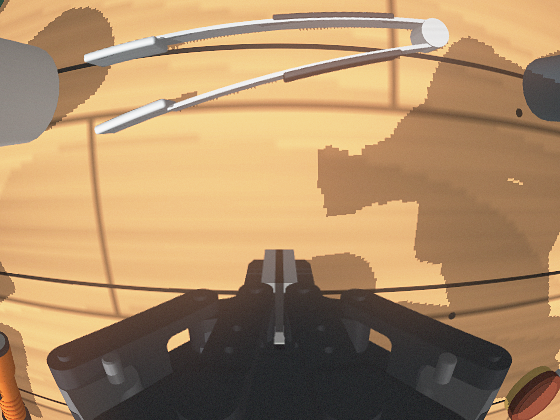

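```bash
python3 -m pendant '[0,-0.08,0,0,0,0,0, 0,-0.08,0,0,0,0,0, 0,-0.08,0,0,0,0,0, 0,-0.06,0,0,0,0,0, 0,-0.05,0,0,0,0,0, 0,-0.05,0,0,0,0,0, 0,-0.05,0,0,0,0,0, 0,-0.05,0,0,0,0,0, 0,-0.05,0,0,0,0,0, 0,-0.05,0,0,0,0,0, 0,-0.05,0,0,0,0,0, 0,0,0,0,0,0,0]'; python3 m.py 5; python3 -c "
from fit import *
for n in('top','scene'): print(n,coaster(dict(np.load(f'pics/{n}5.npz'))))"
```

```text
time_s: 5.65
position: [0.6272, -0.0128, 0.0314]
tool_rot: [[1.0, -0.001, 0.005], [-0.001, -1.0, -0.001], [0.005, 0.001, -1.0]]
ft_force: [3.7, 0.4, 5.4]
grip_width: -0.0002
top green n 47 z 0.008725050671056266 ext [ 0.5229691 -0.0533296] [ 0.57675876 -0.0127732 ]
  coaster minenc [ 0.55   -0.0297] 0.0318 fit45 [ 0.5659 -0.0087] 0.0041
  tumbler pts 3 zmax 0.04161862743838015 0.041358824248648854 lid n 0 mean [nan nan nan] enc ((0.0, 0.0), 0.0)
  crop 220 193
scene green n 40 z 0.008947981431687471 ext [ 0.54936601 -0.05334246] [0.60227679 0.02846674]
  coaster minenc [ 0.5677 -0.0129] 0.0427 fit45 [ 0.5637 -0.0111] 0.0032
  tumbler pts 208 zmax 0.0999127728100918 0.09585886895530107 lid n 55 mean [ 0.6319 -0.0152  0.0878] enc ((0.6127824187278748, -0.018073447048664093), 0.02859417535364628)
  crop 254 193
top (array([ 0.5649, -0.0131]), 26, np.float64(0.0010412491874857))
scene (array([ 0.5642, -0.0134]), 43, np.float64(0.0017562745912246623))m.py:23: RuntimeWarning: Mean of empty slice.
  print('  tumbler pts',len(T),'zmax',T[:,2].max(),np.percentile(T[:,2],95),'lid n',len(l),'mean',l.mean(0).round(4),'enc',cv2.minEnclosingCircle(l[:,:2].astype(np.float32)))
  ret = um.true_divide(
```

View pics/crop_scene5.png

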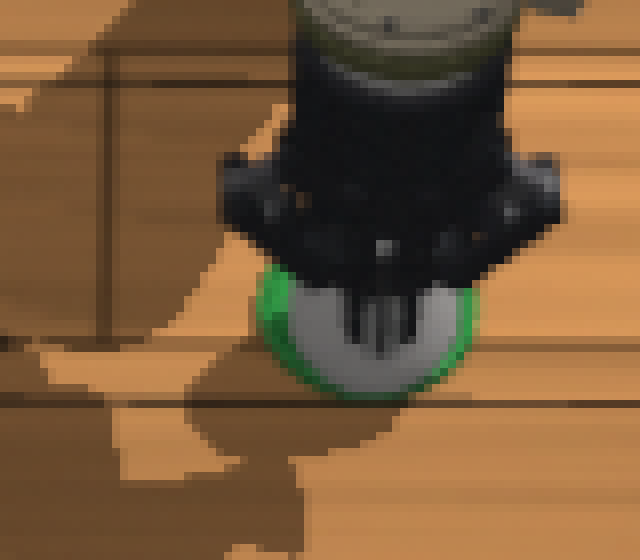

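```bash
for i in 1 2; do python3 -m pendant '[0,0,0,0,0,0,0, 0,0,0,0,0,0,0]'; done; python3 -c "
from h import *
d=snap('wrist','w6.png'); o=observe(); print(o['ft_force'],o['wrist_torque'])"
```

```text
time_s: 5.95
position: [0.6274, -0.0128, 0.0313]
tool_rot: [[1.0, -0.001, 0.005], [-0.001, -1.0, -0.001], [0.005, 0.001, -1.0]]
ft_force: [4.5, -0.5, 5.7]
grip_width: 0.0001
time_s: 6.15
position: [0.6274, -0.0128, 0.0313]
tool_rot: [[1.0, -0.001, 0.005], [-0.001, -1.0, -0.001], [0.005, 0.001, -1.0]]
ft_force: [4.6, -0.4, 4.7]
grip_width: 0.0001
[4.57133858 0.01340625 5.87656601] [-0.02329457 -0.67187492  0.01291066]
```

View pics/w6.png

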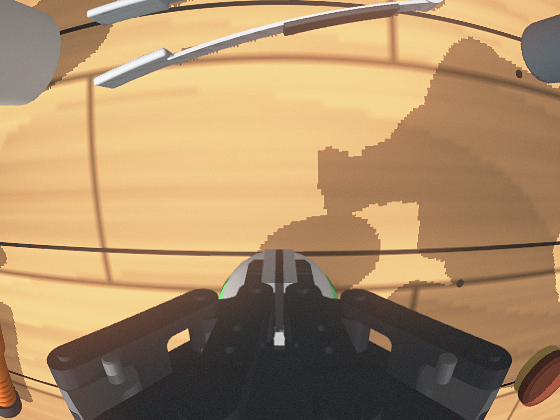

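View pics/scene5.png

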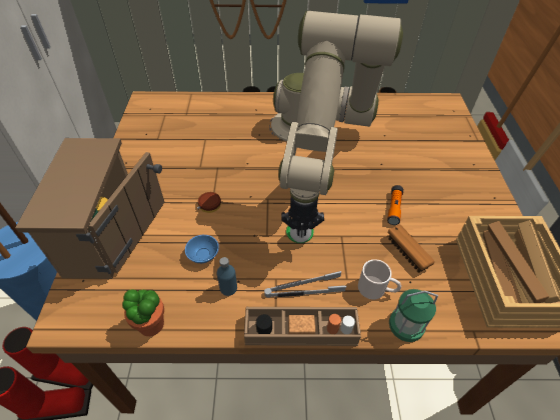

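The tool feels a steady +4.5 N in x and +5.5 N in z, which is more than a plain slide should give. I'll back off and check what moved.

```bash
python3 -m pendant '[0,0.1,0,0,0,0,0, 0,0.2,0,0,0,0,0, 0,0.4,0,0,0,0,0, 0,0,0,-0.5,0,0,0, 0,0,0,-0.7,0,0,0, 0,-0.2,0,-0.7,0,0,0, 0,-0.5,0,-0.7,0,0,0, 0,-0.8,0,-0.7,0,0,0, 0,-0.8,0,-0.5,0,0,0, 0,-0.8,0,0,0,0,0, 0,-0.8,0,0,0,0,0, 0,-0.2,0,0,0,0,0]'; python3 wm.py 7
```

```text
time_s: 7.4
position: [0.4546, -0.0118, 0.218]
tool_rot: [[1.0, -0.001, -0.002], [-0.001, -1.0, 0.0], [-0.002, -0.0, -1.0]]
ft_force: [0.6, 1.5, 0.2]
grip_width: 0.0
coaster (array([ 0.5624, -0.0128,  0.0437]), 155, 0.00069)
lidmed [ 0.5892 -0.0128  0.0809]
lid_depthmask (array([ 0.5899, -0.0128]), 0.0289)
lid_dark (array([ 0.5895, -0.0126]), 0.0283)
belt (array([ 0.5902, -0.0126]), 87)
7.45 [ 0.4552 -0.012   0.2182] [0.4 0.5 0.9]
```

View pics/w7.png

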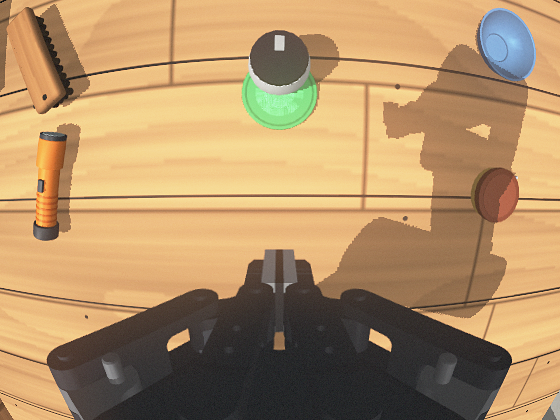

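The tumbler and coaster are exactly where they were, so that contact slid nothing. I'll look at the contact geometry in the depth data saved during the press.

```bash
python3 - <<'E'
from wm import *
def wc(f):
    d=dict(np.load(f)); v,u=np.indices(d['depth'].shape); p=np.stack([u.ravel(),v.ravel()],-1).astype(float); r,C,ct=rays(d,p)
    return d,(C+r/ct[:,None]*d['depth'].ravel()[:,None]).reshape(*d['depth'].shape,3)
d,W=wc('pics/w6.npz')
h=cv2.cvtColor(d['frame'],cv2.COLOR_RGB2HSV)
for c in (222,235,250,262,272,281,290,300,320):
    print(c,[(r,*(1000*W[r,c]).round().astype(int)) for r in range(248,300,6)])
D=dict(np.load('pics/scene5.npz'));S=cloud(D)
for r in range(226,246,2): print(r,[tuple((1000*S[r,c]).round().astype(int)) for c in (290,294,298,302,306,310)])
E
python3 - <<'E'
import cv2
a=cv2.imread('pics/w6.png')[235:310,205:355]; cv2.imwrite('pics/w6c.png',cv2.resize(a,None,fx=5,fy=5,interpolation=cv2.INTER_NEAREST))
E
```

```text
222 [(248, np.int64(611), np.int64(26), np.int64(0)), (254, np.int64(607), np.int64(27), np.int64(0)), (260, np.int64(603), np.int64(27), np.int64(1)), (266, np.int64(598), np.int64(27), np.int64(0)), (272, np.int64(593), np.int64(27), np.int64(0)), (278, np.int64(588), np.int64(28), np.int64(0)), (284, np.int64(583), np.int64(28), np.int64(0)), (290, np.int64(582), np.int64(27), np.int64(7)), (296, np.int64(597), np.int64(20), np.int64(42))]
235 [(248, np.int64(612), np.int64(17), np.int64(1)), (254, np.int64(607), np.int64(17), np.int64(0)), (260, np.int64(603), np.int64(17), np.int64(0)), (266, np.int64(598), np.int64(18), np.int64(0)), (272, np.int64(612), np.int64(12), np.int64(40)), (278, np.int64(612), np.int64(11), np.int64(48)), (284, np.int64(611), np.int64(10), np.int64(54)), (290, np.int64(610), np.int64(10), np.int64(59)), (296, np.int64(635), np.int64(2), np.int64(109))]
250 [(248, np.int64(612), np.int64(6), np.int64(0)), (254, np.int64(607), np.int64(7), np.int64(0)), (260, np.int64(619), np.int64(3), np.int64(38)), (266, np.int64(635), np.int64(-1), np.int64(83)), (2
[... 5116 characters left out ...]
4(-21), np.int64(37)), (np.int64(625), np.int64(-8), np.int64(39)), (np.int64(613), np.int64(6), np.int64(23)), (np.int64(595), np.int64(21), np.int64(-1))]
242 [(np.int64(605), np.int64(-44), np.int64(1)), (np.int64(605), np.int64(-31), np.int64(1)), (np.int64(606), np.int64(-19), np.int64(3)), (np.int64(606), np.int64(-6), np.int64(2)), (np.int64(605), np.int64(7), np.int64(1)), (np.int64(605), np.int64(20), np.int64(1))]
244 [(np.int64(612), np.int64(-44), np.int64(0)), (np.int64(611), np.int64(-31), np.int64(-1)), (np.int64(613), np.int64(-19), np.int64(2)), (np.int64(612), np.int64(-6), np.int64(0)), (np.int64(609), np.int64(7), np.int64(-4)), (np.int64(614), np.int64(19), np.int64(2))]
```

View pics/w6c.png

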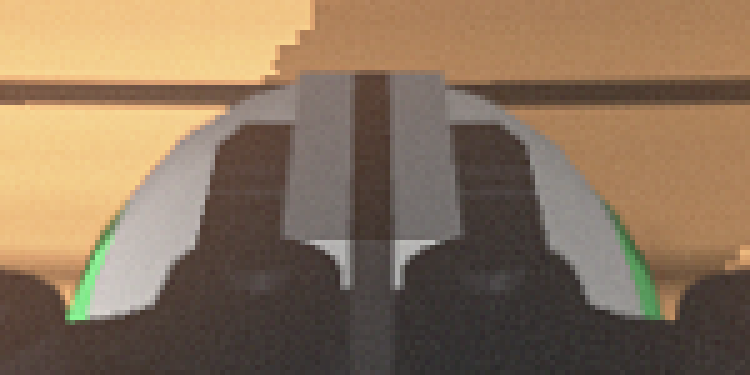

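```bash
python3 - <<'E'
from wm import *
def wc(f):
    d=dict(np.load(f)); v,u=np.indices(d['depth'].shape); p=np.stack([u.ravel(),v.ravel()],-1).astype(float); r,C,ct=rays(d,p)
    return d,(C+r/ct[:,None]*d['depth'].ravel()[:,None]).reshape(*d['depth'].shape,3)
for f in ('w4','w7','w1','w0'):
    d,W=wc(f'pics/{f}.npz')
    R=cv2.Rodrigues(np.array(d['rvec'],float))[0];print(f,'cam',(-R.T@d['tvec'].ravel()).round(3))
    for c in (272,290) if f!='w0' else (165,175,390): print(c,[(r,*(1000*W[r,c]).round().astype(int).tolist()) for r in range(246,286,3)])
E
```

```text
w4 cam [ 0.724 -0.013  0.211]
272 [(246, 644, -9, 0), (249, 642, -9, 0), (252, 670, -10, 75), (255, 670, -11, 80), (258, 670, -11, 82), (261, 670, -11, 86), (264, 670, -11, 89), (267, 669, -11, 90), (270, 670, -11, 94), (273, 670, -11, 98), (276, 670, -11, 100), (279, 670, -11, 103), (282, 724, -13, 211), (285, 669, -11, 106)]
290 [(246, 644, -21, -1), (249, 642, -21, -1), (252, 671, -18, 76), (255, 670, -18, 79), (258, 670, -18, 82), (261, 670, -18, 86), (264, 670, -18, 88), (267, 670, -18, 91), (270, 671, -18, 96), (273, 670, -18, 98), (276, 669, -18, 98), (279, 670, -18, 102), (282, 670, -18, 104), (285, 671, -17, 109)]
w7 cam [ 0.521 -0.013  0.397]
272 [(246, 369, -3, 0), (249, 364, -3, 0), (252, 466, -9, 262), (255, 466, -10, 265), (258, 466, -10, 268), (261, 466, -10, 272), (264, 466, -10, 276), (267, 466, -10, 277), (270, 466, -10, 282), (273, 466, -10, 284), (276, 466, -10, 286), (279, 466, -10, 289), (282, 467, -10, 292), (285, 465, -10, 292)]
290 [(246, 369, -27, 0), (249, 364, -27, 0), (252, 466, -18, 261), (255, 466, -17, 265), (258, 466, -17, 269), (261, 466, -17, 272), 
[... 1099 characters left out ...]
(279, 193, -470, 268), (282, 193, -470, 269), (285, 192, -471, 270)]
175 [(246, 77, -418, 0), (249, 73, -420, 0), (252, 69, -421, 0), (255, 65, -422, 0), (258, 62, -423, 2), (261, 193, -469, 251), (264, 193, -469, 253), (267, 192, -470, 255), (270, 192, -471, 256), (273, 191, -471, 257), (276, 190, -471, 257), (279, 189, -472, 258), (282, 187, -472, 258), (285, 186, -473, 258)]
390 [(246, 175, -675, -1), (249, 172, -676, 1), (252, 168, -678, 0), (255, 164, -681, -1), (258, 161, -683, -1), (261, 225, -555, 250), (264, 225, -553, 253), (267, 225, -552, 258), (270, 225, -551, 261), (273, 224, -550, 263), (276, 224, -550, 265), (279, 223, -550, 266), (282, 222, -550, 266), (285, 221, -551, 267)]
```

Both cameras put the real fingertips about 42–43 mm above the reported TCP: w4 shows the tips at z≈0.074 with the TCP at 0.0316, and scene5 shows them at about 0.077. So the earlier contact was at the lid rim, not the belt. The cameras agree with each other, so I'll trust them and take tip height = reported z + 0.0425, then descend in steps while watching force and pictures.

```bash
python3 -m pendant '[0,0.5,0.02,0,0,0,0, 0,0.8,0,0,0,0,0, 0,0.8,0,0,0,0,0, 0,0.8,0,0,0,0,0, 0,0.8,0,0,0,0,0, 0,0.4,0,0,0,0,0, 0,0,0,0.2,0,0,0, 0,0,0,0.7,0,0,0, 0,0,0,0.7,0,0,0, 0,0,0,0.7,0,0,0, 0,0,0,0.7,0,0,0, 0,0,0,0.5,0,0,0]'; python3 -m pendant '[0,0,0,0.3,0,0,0, 0,0,0,0,0,0,0, 0,0,0,0,0,0,0]'; cat > tip.py <<'E'
from wm import *
import sys
d=snap('wrist','w'+sys.argv[1]+'.png'); v,u=np.indices(d['depth'].shape); p=np.stack([u.ravel(),v.ravel()],-1).astype(float); r,C,ct=rays(d,p)
W=(C+r/ct[:,None]*d['depth'].ravel()[:,None]).reshape(*d['depth'].shape,3)
for c in (270,290): print(c,[(r,*(1000*W[r,c]).round().astype(int).tolist()) for r in range(240,262,2)])
S=snap('scene','s'+sys.argv[1]+'.png'); X=cloud(S); o=observe(); q=o['position']
m=(abs(X[...,0]-q[0])<.02)&(abs(X[...,1]-q[1])<.02)&(X[...,2]>.015); print('scene tip zmin',np.percentile(X[m][:,2],[0,2,5,10]).round(3)); print(o['time_s'],q,o['ft_force'])
E
python3 tip.py 8
```

```text
time_s: 8.65
position: [0.6615, -0.0133, 0.0396]
tool_rot: [[1.0, -0.001, -0.004], [-0.001, -1.0, 0.001], [-0.004, -0.001, -1.0]]
ft_force: [-0.3, -0.5, -0.7]
grip_width: -0.0001
time_s: 8.95
position: [0.663, -0.0136, 0.028]
tool_rot: [[1.0, -0.001, -0.0], [-0.001, -1.0, 0.0], [-0.0, -0.0, -1.0]]
ft_force: [0.8, 0.5, 1.5]
grip_width: 0.0
270 [(240, 654, -8, 0), (242, 653, -8, 1), (244, 651, -8, 0), (246, 650, -8, 1), (248, 649, -8, 1), (250, 674, -10, 69), (252, 674, -10, 72), (254, 674, -10, 74), (256, 674, -10, 76), (258, 674, -10, 78), (260, 674, -11, 81)]
290 [(240, 654, -22, -1), (242, 653, -22, 0), (244, 651, -22, 0), (246, 650, -22, 0), (248, 649, -22, 1), (250, 675, -19, 71), (252, 674, -19, 72), (254, 675, -19, 76), (256, 674, -19, 76), (258, 674, -19, 79), (260, 675, -19, 81)]
scene tip zmin [0.069 0.076 0.083 0.093]
9.05 [ 0.66354013 -0.01364979  0.02898116] [ 0.47457617  0.05537317 -0.31973515]
```

```bash
python3 -m pendant '[0,0,-0.03,0.2,0,0,0, 0,0,0,0.2,0,0,0, 0,0,0,0.2,0,0,0, 0,0,0,0.1,0,0,0, 0,0,0,0.1,0,0,0, 0,0,0,0.04,0,0,0, 0,0,0,0,0,0,0, 0,0,0,0,0,0,0]'; python3 tip.py 9
```

```text
time_s: 9.85
position: [0.6632, -0.0121, -0.0139]
tool_rot: [[1.0, -0.001, 0.001], [-0.001, -1.0, -0.0], [0.001, 0.0, -1.0]]
ft_force: [0.3, 0.4, 0.4]
grip_width: 0.0001
270 [(240, 670, -8, 1), (242, 668, -8, 0), (244, 667, -8, -1), (246, 666, -8, 0), (248, 665, -8, 0), (250, 675, -9, 28), (252, 674, -9, 30), (254, 674, -9, 32), (256, 675, -9, 34), (258, 674, -9, 37), (260, 675, -9, 39)]
290 [(240, 669, -19, -1), (242, 668, -19, -1), (244, 667, -19, 0), (246, 666, -19, 0), (248, 665, -19, 0), (250, 674, -18, 27), (252, 675, -18, 30), (254, 675, -18, 32), (256, 674, -18, 34), (258, 675, -18, 37), (260, 674, -18, 39)]
scene tip zmin [0.028 0.035 0.04  0.051]
9.95 [ 0.66323553 -0.0121181  -0.01377523] [ 0.3243568  -0.72741493 -0.52349076]
```

View pics/s9.png

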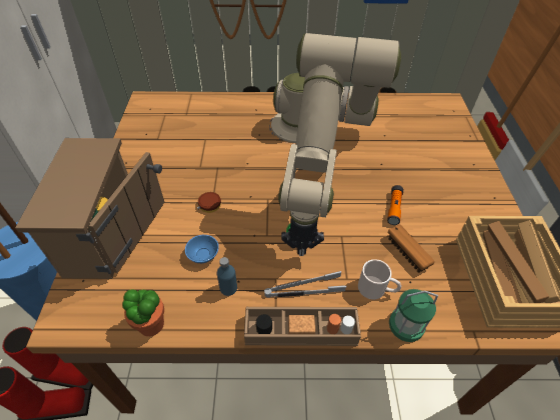

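The tips are now really at z≈0.027, with no force. Now the slow push along −x.

```bash
python3 -m pendant '[0,-0.1,0,0,0,0,0, 0,-0.1,0,0,0,0,0, 0,-0.1,0,0,0,0,0, 0,-0.1,0,0,0,0,0, 0,-0.04,0,0,0,0,0, 0,-0.04,0,0,0,0,0, 0,-0.04,0,0,0,0,0, 0,-0.04,0,0,0,0,0, 0,-0.04,0,0,0,0,0, 0,-0.04,0,0,0,0,0]'; python3 -m pendant '[0,-0.04,0,0,0,0,0, 0,-0.04,0,0,0,0,0, 0,-0.04,0,0,0,0,0, 0,-0.04,0,0,0,0,0]';  python3 tip.py 10
```

```text
time_s: 10.95
position: [0.6313, -0.0121, -0.014]
tool_rot: [[1.0, -0.001, 0.001], [-0.001, -1.0, -0.0], [0.001, 0.0, -1.0]]
ft_force: [1.5, 0.4, 0.4]
grip_width: 0.0001
time_s: 11.35
position: [0.6229, -0.0121, -0.0141]
tool_rot: [[1.0, -0.001, 0.0], [-0.001, -1.0, -0.0], [0.0, 0.0, -1.0]]
ft_force: [2.5, -0.3, 0.3]
grip_width: 0.0001
270 [(240, 629, -8, 0), (242, 628, -8, 0), (244, 627, -8, 0), (246, 626, -8, 0), (248, 625, -8, 1), (250, 634, -9, 27), (252, 634, -9, 29), (254, 634, -9, 31), (256, 634, -9, 34), (258, 635, -9, 37), (260, 634, -9, 39)]
290 [(240, 629, -19, 0), (242, 628, -19, 1), (244, 627, -19, 1), (246, 626, -19, 0), (248, 624, -19, -1), (250, 634, -18, 27), (252, 634, -18, 30), (254, 634, -18, 32), (256, 634, -18, 34), (258, 635, -17, 37), (260, 634, -17, 39)]
scene tip zmin [0.029 0.032 0.038 0.048]
11.45 [ 0.6226956  -0.01200826 -0.01416492] [ 0.86295508 -0.07072068 -0.0244149 ]
```

```bash
python3 - <<'E'
import cv2
a=cv2.imread('pics/w10.png')[200:340,180:380]; b=cv2.imread('pics/s10.png')[190:265,250:350]
import numpy as np
a=cv2.resize(a,(600,420),interpolation=0); b=cv2.resize(b,(600,450),interpolation=0)[:150+300]
cv2.imwrite('pics/c10a.png',a);cv2.imwrite('pics/c10b.png',b)
E
```

```text
(no output)
```

View pics/c10a.png

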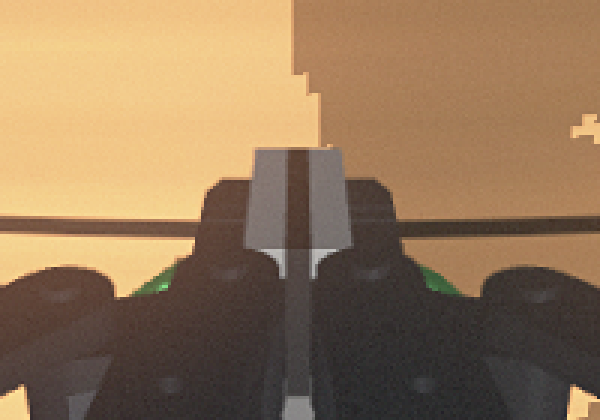

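View pics/c10b.png

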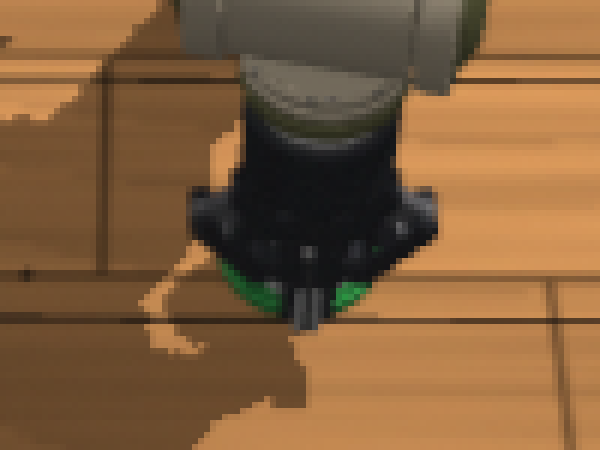

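The coaster's near side now shows green, and the push force is about 2 N with almost no vertical part, so it is sliding. I'll continue about 11 mm, then back off and measure.

```bash
python3 -m pendant '[0,-0.04,0,0,0,0,0, 0,-0.04,0,0,0,0,0, 0,-0.04,0,0,0,0,0, 0,-0.04,0,0,0,0,0, 0,-0.03,0,0,0,0,0, 0,-0.03,0,0,0,0,0, 0,0,0,0,0,0,0]';  python3 -m pendant '[0,0.1,0,0,0,0,0, 0,0.3,0,0,0,0,0, 0,0.5,0,0,0,0,0, 0,0.3,0,0,0,0,0, 0,0,0,-0.6,0,0,0, 0,0,0,-0.9,0,0,0, 0,0,0,-0.9,0,0,0, 0,0,0,-0.9,0,0,0, 0,-0.5,0,-0.8,0,0,0, 0,-0.9,0,-0.3,0,0,0, 0,-0.9,0,0,0,0,0, 0,-0.9,0,0,0,0,0]'; python3 -m pendant '[0,-0.9,0,0,0,0,0, 0,-0.3,0,0,0,0,0, 0,0,0,0,0,0,0, 0,0,0,0,0,0,0]'; python3 wm.py 11
```

```text
time_s: 12.15
position: [0.6118, -0.012, -0.0142]
tool_rot: [[1.0, -0.001, -0.0], [-0.001, -1.0, 0.0], [-0.0, -0.0, -1.0]]
ft_force: [1.6, 0.5, 0.6]
grip_width: -0.0001
time_s: 13.35
position: [0.5103, -0.0118, 0.2061]
tool_rot: [[1.0, -0.001, 0.0], [-0.001, -1.0, -0.0], [0.0, 0.0, -1.0]]
ft_force: [1.2, -0.3, 0.6]
grip_width: -0.0001
time_s: 13.75
position: [0.4527, -0.0121, 0.2061]
tool_rot: [[1.0, -0.001, 0.001], [-0.001, -1.0, -0.0], [0.001, 0.0, -1.0]]
ft_force: [0.7, 0.5, -1.3]
grip_width: -0.0001
coaster (array([ 0.5622, -0.0127,  0.0436]), 191, 0.00081)
lidmed [ 0.5663 -0.0121  0.0809]
lid_depthmask (array([ 0.5667, -0.0123]), 0.0287)
lid_dark (array([ 0.5665, -0.0123]), 0.0284)
belt (array([ 0.5673, -0.0124]), 51)
13.8 [ 0.453  -0.0121  0.2059] [ 0.4  0.5 -0.1]
```

View pics/w11.png

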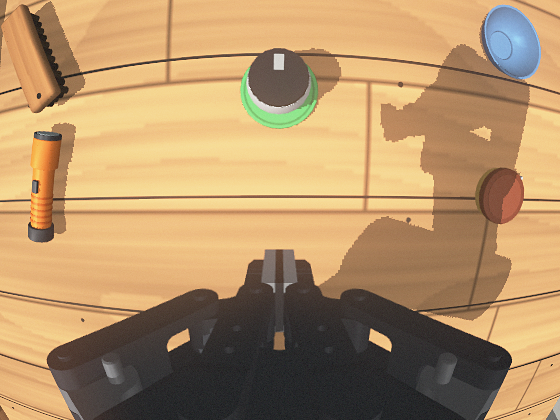

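Upright, with about 4.4 mm of +x offset left and y fine. Before the last nudge I'll check from straight above, where perspective cancels.

```bash
python3 -m pendant '[0,0.44,0,0,0,0,0, 0,0.44,0,0,0,0,0, 0,0,0,0,0,0,0, 0,0,0,0,0,0,0]'; python3 wm.py 12; python3 - <<'E'
import cv2
a=cv2.imread('pics/w12.png')[100:300,180:380]; cv2.imwrite('pics/c12.png',cv2.resize(a,None,fx=3,fy=3,interpolation=0))
E
```

```text
time_s: 14.2
position: [0.4965, -0.0119, 0.2051]
tool_rot: [[1.0, -0.0, -0.002], [-0.0, -1.0, 0.0], [-0.002, -0.0, -1.0]]
ft_force: [0.2, 0.6, 0.2]
grip_width: -0.0003
coaster (array([ 0.5628, -0.0127,  0.0438]), 224, 0.00051)
lidmed [ 0.5673 -0.0123  0.0809]
lid_depthmask (array([ 0.5671, -0.0124]), 0.029)
lid_dark (array([ 0.1765, -0.0123]), 0.365)
14.25 [ 0.496  -0.0119  0.2053] [ 0.5 -0.   0.9]
```

View pics/c12.png

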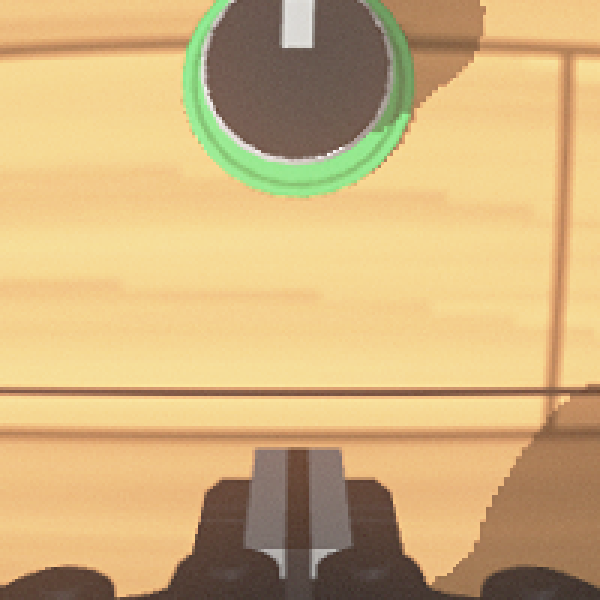

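```bash
python3 -m pendant '[0,0.5,0,0,0,0,0, 0,0.8,0,0,0,0,0, 0,0.8,0,0,0,0,0, 0,0.7,0,0,0,0,0, 0,0.28,0,0,0,0,0, 0,0,0,0.3,0,0,0, 0,0,0,0.7,0,0,0, 0,0,0,0.8,0,0,0, 0,0,0,0.8,0,0,0, 0,0,0,0.8,0,0,0, 0,0,0,0.5,0,0,0, 0,0,0,0.3,0,0,0]'; python3 -m pendant '[0,0,0,0.1,0,0,0, 0,0,0,0,0,0,0, 0,0,0,0,0,0,0]'
```

```text
time_s: 15.45
position: [0.6485, -0.0119, -0.0066]
tool_rot: [[1.0, -0.001, -0.004], [-0.001, -1.0, 0.001], [-0.004, -0.001, -1.0]]
ft_force: [0.5, -0.3, 0.7]
grip_width: 0.0002
time_s: 15.75
position: [0.6505, -0.0122, -0.008]
tool_rot: [[1.0, -0.001, 0.002], [-0.001, -1.0, -0.0], [0.002, 0.0, -1.0]]
ft_force: [-0.8, -0.3, -0.0]
grip_width: 0.0
```

```bash
python3 -m pendant '[0,0,0,0.12,0,0,0, 0,-0.1,0,0,0,0,0, 0,-0.1,0,0,0,0,0, 0,-0.1,0,0,0,0,0, 0,-0.1,0,0,0,0,0, 0,-0.1,0,0,0,0,0, 0,-0.08,0,0,0,0,0, 0,-0.06,0,0,0,0,0, 0,-0.04,0,0,0,0,0, 0,-0.04,0,0,0,0,0]'; python3 -m pendant '[0,-0.04,0,0,0,0,0, 0,-0.04,0,0,0,0,0, 0,-0.03,0,0,0,0,0, 0,0,0,0,0,0,0, 0,0,0,0,0,0,0]'
```

```text
time_s: 16.75
position: [0.614, -0.0121, -0.0151]
tool_rot: [[1.0, -0.001, 0.0], [-0.001, -1.0, -0.0], [0.0, 0.0, -1.0]]
ft_force: [0.4, 0.1, 0.3]
grip_width: -0.0
time_s: 17.25
position: [0.6086, -0.0121, -0.0151]
tool_rot: [[1.0, -0.001, 0.0], [-0.001, -1.0, -0.0], [0.0, 0.0, -1.0]]
ft_force: [1.0, 0.1, 0.9]
grip_width: 0.0001
```

Another 1.2 mm, then retreat and look from above.

```bash
python3 -m pendant '[0,-0.025,0,0,0,0,0, 0,0,0,0,0,0,0]'; python3 -m pendant '[0,0.1,0,0,0,0,0, 0,0.3,0,0,0,0,0, 0,0.5,0,0,0,0,0, 0,0,0,-0.5,0,0,0, 0,0,0,-0.9,0,0,0, 0,0,0,-0.9,0,0,0, 0,0,0,-0.9,0,0,0, 0,0,0,-0.9,0,0,0, 0,-0.8,0,-0.4,0,0,0, 0,-0.9,0,0,0,0,0, 0,-0.9,0,0,0,0,0, 0,-0.9,0,0,0,0,0]'; python3 -m pendant '[0,0,0,0,0,0,0, 0,0,0,0,0,0,0]'; python3 wm.py 13; python3 - <<'E'
import cv2
a=cv2.imread('pics/w13.png')[0:220,170:390]; cv2.imwrite('pics/c13.png',cv2.resize(a,None,fx=2.7,fy=2.7,interpolation=0))
E
```

```text
time_s: 17.45
position: [0.6073, -0.012, -0.0151]
tool_rot: [[1.0, -0.001, 0.0], [-0.001, -1.0, -0.0], [0.0, 0.0, -1.0]]
ft_force: [1.9, 0.2, 0.2]
grip_width: -0.0001
time_s: 18.65
position: [0.4753, -0.0117, 0.2097]
tool_rot: [[1.0, -0.001, -0.001], [-0.001, -1.0, 0.0], [-0.001, -0.0, -1.0]]
ft_force: [0.8, 0.1, 0.7]
grip_width: -0.0001
time_s: 18.85
position: [0.4771, -0.012, 0.2104]
tool_rot: [[1.0, -0.001, 0.001], [-0.001, -1.0, -0.0], [0.001, 0.0, -1.0]]
ft_force: [0.1, 0.4, -0.5]
grip_width: -0.0002
coaster (array([ 0.5627, -0.0126,  0.0437]), 217, 0.00046)
lidmed [ 0.5625 -0.012   0.0809]
lid_depthmask (array([ 0.5626, -0.0123]), 0.0288)
lid_dark (array([ 0.2476, -0.0953]), 0.1246)
18.9 [ 0.478  -0.0121  0.2103] [ 0.1  0.4 -0.4]
```

View pics/c13.png

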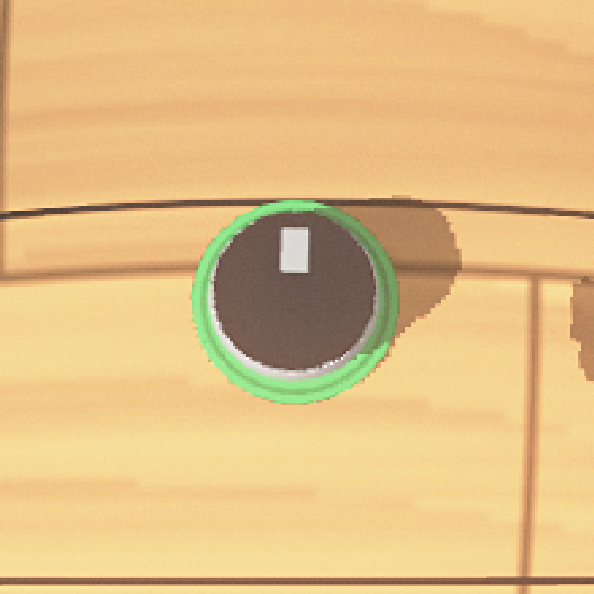

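The lid centre (0.5626, −0.0123) and coaster centre (0.5627, −0.0126) agree within 0.5 mm. There is green all round, and the tumbler is upright with its lid at z 0.081. The coaster has not moved and the tool is clear, so I'm handing in.

```bash
python3 -c "
from h import *
snap('scene','sF.png'); o=observe(); print(o['time_s'],o['ft_force']); print(close_job())"
```

```text
18.95 [ 0.51374464 -0.01030036  0.28379412]
the job is handed in; nothing more can be done
None
```

View pics/sF.png

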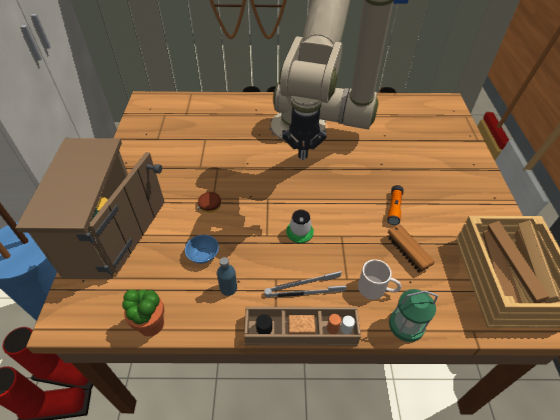

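The tumbler now stands upright in the middle of the coaster, and I handed the job in at about 19 s of the 51 s allowed. Two slow low pushes along −x with the shut fingers did it, about 22 mm and then 4.5 mm, at roughly 1–2.5 N.

**Last checks:**
- **Centring:** the wrist camera put the lid centre within 0.5 mm of the coaster centre, with a green border all round.
- **Upright:** the lid reads z = 0.081, as it should for an upright tumbler on the coaster.
- **Coaster and other things:** the coaster has not moved within measurement (about 0.5 mm). In the last scene picture the bystanders look where they were, by eye only.
- **Clearance:** the tool is touching nothing.

**What disagreed:**
- **Reported tool height:** the reported TCP sits about 42 mm below the real fingertips, as seen by both the wrist and scene cameras.
- **Effect on the first try:** because of this, my first approach touched the tumbler at its lid rim with about 7 N. I backed off, measured that nothing had moved, and corrected for the offset in the pushes that followed.
- **Camera readings:** before the pushes, the top and wrist cameras differed by up to about 4 mm on where the coaster is. I relied on the lid-to-coaster offset within one picture.

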